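Lay out the reagents between balance and stirrer

TASK

Lay out the reagents on the three white rings of the black bench mat, each standing upright and centred in its ring: the jar with the green lid on the end ring next to the beige balance, the amber bottle on the end ring next to the blue stirrer, and the jar with the blue lid on the middle ring, between the two. Then stand the small red-lidded pot upright on the middle of the blue lid. Leave the jar with the dark grey lid where it is.

Things in the scene. Friction and masses are not known exactly. Their poses are not given: they have to be found in the camera images.
- green_jar: Loose white plastic jar with a green lid, a straight cylinder 64 mm in diameter and 62 mm tall (the lid is its top 18 mm, flat on top); its origin is the centre of its underside, z up; about 0.1 to 0.2 kg
- blue_jar: Loose white plastic jar with a blue lid, a straight cylinder 64 mm in diameter and 62 mm tall (the lid is its top 18 mm, flat on top); its origin is the centre of its underside, z up; about 0.1 to 0.2 kg. The red-lidded pot goes on top of it
- grey_jar: Loose white plastic jar with a dark grey lid, a straight cylinder 64 mm in diameter and 62 mm tall (the lid is its top 18 mm, flat on top); its origin is the centre of its underside, z up; about 0.1 to 0.2 kg. Stands among the others and is to be left alone
- amber_bottle: Loose brown (amber) bottle with a white cap and a white label, 52 mm in diameter over its straight lower 55 mm, narrower above, 95 mm tall; its origin is the centre of its underside, z up; 0.1 to 0.25 kg
- red_pot: Loose small white pot with a red lid, a straight cylinder 42 mm in diameter and 50 mm tall; its origin is the centre of its underside, z up; about 35 to 70 g
- mat: Fixed black rubber bench mat, 124 mm (its x) by 344 mm (its y) and 3 mm thick, lying flat. Three white printed rings (84 mm outside, 76 mm inside) lie in a row along its y axis, centred at y = -110, 0 and +110 mm, x = 0 in its frame. The origin is the centre of its underside (table level, so its top is 3 mm above the origin), x points away from the robot and y to the robot's left, turned by at most 0.15 rad
- balance: Fixed laboratory balance, a flat beige box 160 mm deep (its x), 120 mm wide and 36 mm tall with a round steel pan on top (46 mm high in all) and a black display panel. It stands beyond one end of the mat, either the left or the right one, its centre about 250 mm from the mat's centre. The origin is the centre of its underside
- stirrer: Fixed magnetic stirrer, a blue box 150 mm deep (its x), 120 mm wide with a round white top plate, 50 mm tall in all. It stands beyond the other end of the mat, opposite the balance. The origin is the centre of its underside
Mind the look-alikes: they are no part of the job. What is shaped like the amber_bottle but pink is not meant. What is shaped like the green_jar but pink is not meant.

How it is judged (in metres and radians):
At the end, for the whole second after the job is handed in: Green jar on the ring at the balance's end, amber bottle at the stirrer's end, blue jar on the middle ring, each within 15 mm of the ring's centre along both mat axes; red pot on the blue lid within 12 mm of its centre; all upright (0.1 rad), released, at rest (((y of balance in the frame of mat above 0 m and x of green_jar in the frame of mat between -0.015 and 0.015 m and y of green_jar in the frame of mat between 0.095 and 0.125 m and x of amber_bottle in the frame of mat between -0.015 and 0.015 m and y of amber_bottle in the frame of mat between -0.125 and -0.095 m) or (not (y of balance in the frame of mat above 0 m) and x of green_jar in the frame of mat between -0.015 and 0.015 m and y of green_jar in the frame of mat between -0.125 and -0.095 m and x of amber_bottle in the frame of mat between -0.015 and 0.015 m and y of amber_bottle in the frame of mat between 0.095 and 0.125 m)) and x of blue_jar in the frame of mat between -0.015 and 0.015 m and y of blue_jar in the frame of mat between -0.015 and 0.015 m and z of each of green_jar, amber_bottle, blue_jar in the frame of mat below 0.01 m and linear speed of each of green_jar, amber_bottle, blue_jar, red_pot below 0.02 m/s and angle between each of green_jar, amber_bottle, blue_jar, red_pot's own z axis and vertical below 0.1 rad and horizontal distance between red_pot and blue_jar below 0.012 m and z of red_pot in the frame of blue_jar between 0.056 and 0.068 m); the robot touches nothing.
It fails at once if the jar with the dark grey lid is disturbed (moved by more than 15 mm) (distance of grey_jar from where it was at the start of the episode above 0.015 m).
It also fails if it takes over 109 s, if anything falls off the work surface, if the arm or the gripper's body presses on something with over 40 N, if the wrist force passes 120 N, or if a joint passes its speed limit or range.

ROBOT

A 7-joint arm with a two-finger parallel gripper is mounted at the origin on the work surface. World frame = base frame: x ahead of the robot, y to its left, z up, the work surface at z = 0. Lengths are in mm, angles in rad, forces in N, time in s.
With the tool pointing down it reaches from about 400 to 900 mm from the base axis. Payload 5.6 kg.
Tool frame: the origin (TCP) lies at the very end of the fingers, on their centre line; the grasp point (between the pads) lies 19 mm behind it; z points along the fingers, y is the line along which they close (so a half turn about z gives the same grasp; the last joint's range is limited). The gripper opens to 92 mm and grips with 3 to 60 N. Pads are 20 mm wide; open, the fingers measure 128 mm over their backs; the gripper's body (75 mm by 189 mm) begins 69 mm behind the grasp point.
Start: joints at [1.119, 0.468, -0.012, 1.603, 0.006, 1.071, -0.056], TCP at [258.341, -596.464, 214.592] pointing down, gripper open.
Joint ranges: [-2.53, 2.53], [-0.31, 2.02], [-1.57, 1.55], [0.28, 2.44], [-1.29, 4.43], [0.15, 1.84], [-2.92, 2.92]. Speed limits (rad/s): [2.57, 2.57, 3.14, 3.14, 3.14, 3.14, 3.14].

INTERFACE

Orientations are given as a unit quaternion [w, x, y, z].
In Python, from plant import robot gives the robot as it stands. The module is installed in compiled form; this text tells all that it offers.
- The arm moves only by the tool play_rows, never from a script. Its arguments are lists of equal length, an entry for each row: "dr": the turn, a rotation vector about the tool's x, y, z in units of 60 degrees (1.0 is 60 degrees), a list of three; "delta_pos": the shift along the tool's x, y, z in units of 0.3 m (1.0 is 0.3 m), a list of three; "gripper": the gripper command: -1 is shut, 1 is fully open, values between are in proportion. In form: {"dr": [[ax, ay, az], ...], "delta_pos": [[dx, dy, dz], ...], "gripper": [gripper, ...]}. A call has 1 to 5 rows; each row shifts and turns the commanded pose from where the row before left it, along the tool's axes as they then stand; what a row does not reach is not made up. A row lasts 1/12 s, in which the tool goes at most 41.7 mm and 7.16 degrees, less where a joint would pass 70% of its speed; a pose out of reach is approached as far as the arm can. A call with a number of a shift or a turn outside -1 to 1 is refused whole. A call with a gripper value outside its range is refused whole. The fingers move at their own pace and stop on an object; the grip force is fixed at half the most. Time passes only in rows, so rows that do not move let the fingers close. It gives the time, the measured TCP pose, the force, the opening and the grip force at its end, in the units of the state.
- robot.sense(): the state, without advancing time (a new reading comes with each control period).
- robot.get_image(name): name is "scene" or "top" or "wrist"; returns (picture, depth): 400x640x3 uint8, red, green, blue; 400x640 float32, mm along the optical axis (not along the pixel's ray), 0 where there is no reading.
- robot.get_calibration(name): a dict with "fov_y" (degrees; the focal length in pixels is half the picture's height over the tangent of half this angle, whatever the lens; pixels are square), "cx", "cy" (the principal point, pixels), "world_to_cam" (4x4, takes a point from world to camera coordinates). Camera axes: x right, y down, z forward; pixel columns grow to the right and rows downward; lengths in mm; the calibration is good to about 2 mm. A picture is of the moment at which its call begins: read the wrist's pose just before it. get_calibration takes no time and is no camera call; for the wrist camera it gives the pose at the moment of the call.
- robot.close_job(): hands the job in; it is judged then, once.
The state is a dict: "time": time; "q": joint angles; "qd": joint speeds; "joint_torque": joint torques, N m; "position": TCP position; "ee_rot": TCP orientation; "force": force on the tool from outside, world axes, zero at the start; "wrist_torque": the same for the moment, N m; "grip_width": opening from 0.0 (shut) to 1.0 (fully open); "gripper_force": force on a finger pad.
Only numpy, scipy, OpenCV 4.12 (cv2) and the standard library are available. Lean on these libraries where they do the work, as an engineer would, in place of code of your own. Each camera call takes 0.05 s, during which the arm holds its last target. There are 200 camera calls.

## Working session

There is one attempt and no reset: what is moved stays moved. The work goes in short steps, Python scripts to look and compute and a tool call to move; the robot and the scene stay as the last step left them, time stands still between calls to the robot, and variables do not carry over. Pictures are saved under pics/ and viewed, at most 14 in all, crops included, and the job is handed in when it is done.

Besides the shell and the picture viewer there is one more tool, called after "Request:" as name(argument=value, ...) on one line, values as JSON. play_rows: Moves the arm, as the interface text tells. Its arguments: {"type":"object","properties":{"dr":{"type":"array","items":{"type":"array","items":{"type":"number"}}},"delta_pos":{"type":"array","items":{"type":"array","items":{"type":"number"}}},"gripper":{"type":"array","items":{"type":"number"}}},"required":["dr","delta_pos","gripper"]}

```bash
mkdir -p pics
cat > h.py <<'E'
import numpy as np, cv2
from plant import robot
def K(c):
    f=200/np.tan(np.radians(c["fov_y"])/2); return f,c["cx"],c["cy"]
def ray(c,u,v):
    f,cx,cy=K(c); T=np.array(c["world_to_cam"]); R=T[:3,:3]; o=-R.T@T[:3,3]
    return o, R.T@np.array([(u-cx)/f,(v-cy)/f,1.])
def onz(c,u,v,z):
    o,d=ray(c,u,v); return o+d*(z-o[2])/d[2]
def dep(c,u,v,D):
    o,d=ray(c,u,v); return o+d*D[int(v),int(u)]
def proj(c,p):
    f,cx,cy=K(c); T=np.array(c["world_to_cam"]); q=T[:3,:3]@np.array(p)+T[:3,3]
    return f*q[0]/q[2]+cx, f*q[1]/q[2]+cy
def cloud(c,D):
    f,cx,cy=K(c); T=np.array(c["world_to_cam"]); v,u=np.mgrid[0:400,0:640]
    P=np.stack([(u-cx)/f*D,(v-cy)/f*D,D],-1); return (P-T[:3,3])@T[:3,:3]
E
python3 - <<'E'
from h import *
for n in ("scene","top"):
    I,D=robot.get_image(n); c=robot.get_calibration(n); cv2.imwrite(f"pics/{n}0.png",I[...,::-1]); np.savez(f"{n}0.npz",I=I,D=D)
    print(n,c["fov_y"],c["cx"],c["cy"],np.round(ray(c,320,200),3))
s=robot.sense();print(s["time"],s["position"],s["ee_rot"],s["grip_width"],s["force"])
E
```

```text
scene 49.29623339370572 316.82757506451964 204.11888923363767 [[ 8.90890e+02 -5.08659e+02  9.87285e+02]
 [-3.44000e-01  4.66000e-01 -8.15000e-01]]
top 49.91704181829996 319.72477518671417 204.23887934182903 [[ 2.99080e+02  1.03580e+01  1.17981e+03]
 [ 1.62000e-01  8.00000e-03 -9.87000e-01]]
0.1 [ 258.10540055 -595.99166126  213.74046886] [-7.61049125e-04  9.79188502e-01  2.02951351e-01 -2.19416456e-04] 0.9986265500216468 [ 0.09057383 -0.65564862 -0.30788469]
```

View pics/scene0.png

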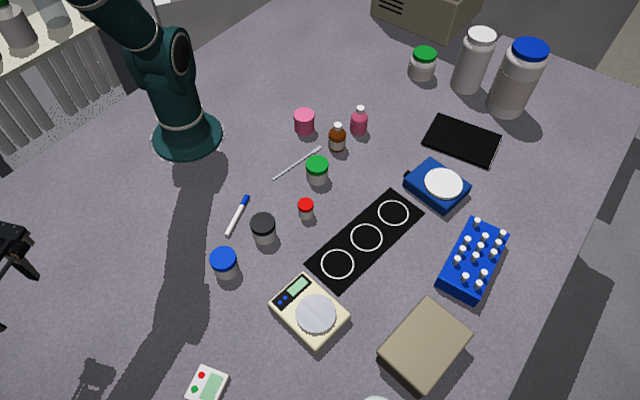

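View pics/top0.png

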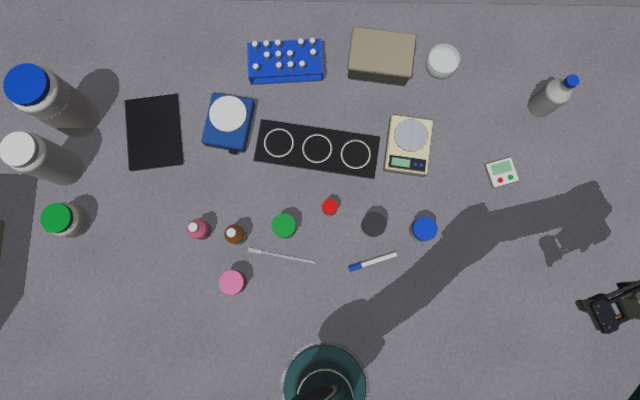

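Scene view: green-lid jar at (317,165), amber bottle (337,137), blue-lid jar (223,260), red pot (306,206), grey jar (263,226), rings (337,264), (366,238), (393,213), balance (310,310) and stirrer (437,185).

Top view: green jar (284,225), amber (234,233), blue jar (425,229), red pot (330,206), grey jar (373,223), rings (279,143), (317,149), (355,154), with the balance on the right.

Things that could be mistaken (top view):
- Green lid: small jar (284,225), big jar (57,218), pink jar (232,282). I choose (284,225).
- Blue lid: (425,229), big jar (27,84), bottle (572,81). I choose (425,229).
- Bottle: amber (234,233), pink (199,229). I choose (234,233).

```bash
cat > m.py <<'E'
from h import *
top={"green":(284,225),"amber":(234,233),"blue":(425,229),"red":(330,206),"grey":(373,223),"pinkb":(199,229),"pinkj":(232,282)}
scn={"green":(317,161),"amber":(337,127),"blue":(223,256),"red":(306,204),"grey":(263,221)}
for n,S in (("top",top),("scene",scn)):
    z=np.load(f"{n}0.npz"); I,D=z["I"],z["D"]; c=robot.get_calibration(n); P=cloud(c,D)
    for k,(u,v) in S.items():
        w=P[v-25:v+26,u-25:u+26].reshape(-1,3); w=w[w[:,2]>15]
        zt=np.percentile(w[:,2],97); t=w[w[:,2]>zt-4]
        p,r=cv2.minEnclosingCircle(t[:,:2].astype(np.float32))
        print(n,k,"ztop %.1f"%zt,"mean",t[:,:2].mean(0).round(1),"circ",np.round(p,1),"r %.1f"%r,len(t))
    m=(I.min(-1)>150).astype(np.uint8)
    cs,_=cv2.findContours(m,cv2.RETR_LIST,cv2.CHAIN_APPROX_NONE)
    R=[(279,143),(317,149),(355,154)] if n=="top" else [(393,213),(366,238),(337,264)]
    for q in R:
        for k in cs:
            if len(k)>40:
                e=cv2.fitEllipse(k)
                if np.hypot(e[0][0]-q[0],e[0][1]-q[1])<5:
                    p=np.array([onz(c,*x[0],3)[:2] for x in k]);ce=cv2.fitEllipse(p.astype(np.float32))
                    u,v=e[0]; print(n,"ring",np.round(e[0],1),np.round(ce[0],1),np.round(ce[1],1),"z",dep(c,u,v,D).round(1))
a=cv2.imread("pics/top0.png")[170:300,180:450]; cv2.imwrite("pics/crop.png",cv2.resize(a,None,fx=2.9,fy=2.9,interpolation=2))
E
python3 m.py
```

```text
top green ztop 67.8 mean [409.8 109.4] circ [365.8  74.7] r 92.7 154
top amber ztop 97.9 mean [381.6 223.9] circ [346.1 133.2] r 131.5 69
top blue ztop 67.4 mean [ 407.3 -240.3] circ [ 360.9 -136.4] r 159.2 192
top red ztop 1179.8 mean [299.1  10.4] circ [299.1  10.4] r 0.0 15
top grey ztop 67.4 mean [ 415.8 -114.9] circ [368.8 -69.1] r 105.7 190
top pinkb ztop 98.5 mean [386.8 293.6] circ [352.6 181.7] r 179.5 62
top pinkj ztop 67.6 mean [267.8 231.3] circ [281.9 142. ] r 132.7 168
top ring [278.1 142.2] [656.4 142.8] [80.2 82.1] z [655.3 142.5   6. ]
scene green ztop 64.4 mean [439.8  94.4] circ [ 652.  -134.4] r 444.0 212
scene amber ztop 94.7 mean [438.4 219. ] circ [643.7 -78.1] r 496.5 83
scene blue ztop 64.5 mean [ 431.  -263.5] circ [ 638.9 -377.3] r 284.2 332
scene red ztop 987.3 mean [ 890.9 -508.7] circ [ 890.9 -508.7] r 0.0 11
scene grey ztop 64.2 mean [ 444.9 -139.5] circ [ 644.1 -309.2] r 317.3 289
scene ring [392.9 212.5] [656.5 142.9] [79.6 80.3] z [6.564e+02 1.439e+02 6.000e-01]
scene ring [366. 237.] [641.7  34.2] [77.8 78.2] z [642.1  33.7   2.7]
scene ring [366.  237.1] [641.8  33.9] [81.6 82.4] z [642.5  32.8   3.7]
scene ring [337.  263.5] [627.1 -74.9] [76.8 77.7] z [627.2 -74.8   1.5]
scene ring [337.  263.6] [627.1 -74.9] [81.9 82. ] z [627.2 -74.9   1.4]
```

View pics/crop.png

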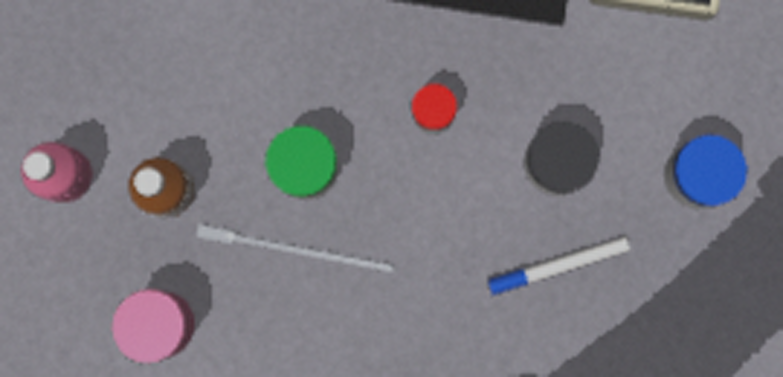

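The crop shows green lid (300,160), amber bottle (157,185), red pot (434,106), grey lid (562,157) and blue lid (710,170); the pink look-alikes are at (56,172) and (149,326). Zero depth readings polluted the numbers, so I'll redo this with colour masks and two-view triangulation.

```bash
cat > m2.py <<'E'
from h import *
top={"green":(284,225),"amber":(231,232),"blue":(425,229),"red":(330,206),"grey":(373,223)}
scn={"green":(317,161),"amber":(338,126),"blue":(223,256),"red":(306,203),"grey":(263,221)}
Z={"green":62,"amber":95,"blue":62,"red":50,"grey":62}
res={}
for n,S in (("top",top),("scene",scn)):
    z=np.load(f"{n}0.npz"); I,D=z["I"],z["D"]; c=robot.get_calibration(n); P=cloud(c,D)
    for k,(u,v) in S.items():
        # depth-based: points near top plane
        w=P[v-22:v+23,u-22:u+23].reshape(-1,3); d=D[v-22:v+23,u-22:u+23].ravel()
        w=w[(d>0)&(w[:,2]>20)&(w[:,2]<130)]
        zt=np.percentile(w[:,2],90) if k!="amber" else np.percentile(w[:,2],97); t=w[abs(w[:,2]-zt)<5]
        t=t[np.hypot(*(t[:,:2]-np.median(t[:,:2],0)).T)<40]
        p,r=cv2.minEnclosingCircle(t[:,:2].astype(np.float32))
        uv=proj(c,[*p,np.median(t[:,2])]); res[n,k]=uv
        print(n,k,"z %.1f"%np.median(t[:,2]),"circ",np.round(p,1),"r %.1f"%r,"ray@Z",onz(c,*uv,Z[k])[:2].round(1),len(t))
a,b=robot.get_calibration("top"),robot.get_calibration("scene")
def tri(u1,u2):
    o1,d1=ray(a,*u1);o2,d2=ray(b,*u2)
    s=np.linalg.lstsq(np.c_[d1,-d2],o2-o1,rcond=None)[0]; p,q=o1+d1*s[0],o2+d2*s[1]
    return ((p+q)/2).round(1),np.linalg.norm(p-q).round(1)
for k in top: print(k,tri(res["top",k],res["scene",k]))
print("ring",tri((278.1,142.2),(392.9,212.5)))
E
python3 m2.py
python3 -c "
from h import *
s=robot.sense();print(s['position'],s['q'])
from scipy.spatial.transform import Rotation as R
q=s['ee_rot'];print(R.from_quat(np.r_[q[1:],q[0]]).as_matrix().round(4))"
```

```text
top green z 63.1 circ [414.2 115. ] r 31.7 ray@Z [414.3 115.1] 396
top amber z 95.7 circ [389.4 244.2] r 12.4 ray@Z [389.5 244.3] 72
top blue z 63.1 circ [ 413.9 -254.5] r 31.7 ray@Z [ 414.  -254.7] 415
top red z 51.1 circ [467.9  -4.2] r 20.6 ray@Z [468.   -4.2] 166
top grey z 63.2 circ [ 423.  -122.1] r 31.8 ray@Z [ 423.1 -122.2] 415
scene green z 60.7 circ [416.1 113.4] r 33.2 ray@Z [416.7 112.5] 316
scene amber z 93.1 circ [390.9 240.3] r 15.2 ray@Z [391.9 238.7] 49
scene blue z 61.0 circ [ 415.6 -256.4] r 32.7 ray@Z [ 416.1 -256.6] 493
scene red z 48.4 circ [470.5  -5.7] r 21.6 ray@Z [471.2  -6.6] 166
scene grey z 60.9 circ [ 425.  -122.9] r 33.2 ray@Z [ 425.6 -123.4] 417
green (array([414.7, 115.4,  57.9]), np.float64(0.2))
amber (array([389.2, 244.8,  89. ]), np.float64(2.3))
blue (array([ 414.3, -255.6,   58.5]), np.float64(0.1))
red (array([468.9,  -4.2,  45.2]), np.float64(0.4))
grey (array([ 423.7, -122.3,   58.7]), np.float64(0.8))
ring (array([656.7, 142.9,   2. ]), np.float64(0.4))
[ 258.10540055 -595.99166126  213.74046886] [ 1.11899222  0.46829175 -0.01158608  1.60351562  0.00599829  1.07140358
 -0.05628155]
[[ 9.176e-01  3.975e-01 -7.000e-04]
 [ 3.975e-01 -9.176e-01  1.400e-03]
 [-1.000e-04 -1.600e-03 -1.000e+00]]
```

Request:
play_rows(dr=[[0,0,0.0975],[0,0,0.0975],[0,0,0.0975],[0,0,0.0975],[0,0,0]], delta_pos=[[0,0,0],[0,0,0],[0,0,0],[0,0,0],[0,0,0]], gripper=[1,1,1,1,1])

```text
time: 0.52
position: [258.2, -596.2, 214.1]
ee_rot: [-0.0, 1.0, -0.001, -0.0]
force: [-0.0, -0.4, 0.5]
grip_width: 1.001
gripper_force: 0.0
```

Request:
play_rows(dr=[[0,0,0],[0,0,0],[0,0,0],[0,0,0],[0,0,0]], delta_pos=[[0.05,-0.11,0],[0.05,-0.11,0],[0.05,-0.11,0],[0.05,-0.11,0],[0.05,-0.11,0]], gripper=[1,1,1,1,1])

```text
time: 0.93
position: [333.6, -429.6, 214.4]
ee_rot: [-0.0, 1.0, 0.002, -0.0]
force: [0.8, -0.5, -0.0]
grip_width: 1.004
gripper_force: 0.0
```

Request:
play_rows(dr=[[0,0,0],[0,0,0],[0,0,0],[0,0,0],[0,0,0]], delta_pos=[[0.05,-0.11,0],[0.05,-0.11,0],[0.05,-0.11,0],[0.05,-0.11,0],[0,0,0]], gripper=[1,1,1,1,1])

```text
time: 1.35
position: [396.4, -292.4, 214.6]
ee_rot: [-0.001, 1.0, 0.007, 0.001]
force: [0.3, 1.0, 0.0]
grip_width: 0.996
gripper_force: 0.0
```

```bash
cat > w.py <<'E'
from h import *
import sys
I,D=robot.get_image("wrist"); c=robot.get_calibration("wrist"); P=cloud(c,D); cv2.imwrite(f"pics/{sys.argv[1]}.png",I[...,::-1])
s=robot.sense(); print(s["time"],s["position"].round(1),s["ee_rot"].round(4),s["grip_width"])
h=cv2.cvtColor(I,cv2.COLOR_RGB2HSV)
for k,lo,hi in (("blue",100,125),("green",45,80),("red",0,6)):
    m=((h[...,0]>=lo)&(h[...,0]<=hi)&(h[...,1]>140)&(h[...,2]>60)).astype(np.uint8)
    n,L,S,C=cv2.connectedComponentsWithStats(m)
    for i in range(1,n):
        if S[i,4]>300:
            w=P[(L==i)&(D>0)]
            if len(w)<100: continue
            zt=np.percentile(w[:,2],90); t=w[abs(w[:,2]-zt)<4]; p,r=cv2.minEnclosingCircle(t[:,:2].astype(np.float32))
            print(k,C[i].round(),S[i,4],"z %.1f"%np.median(t[:,2]),"circ",np.round(p,1),"r %.1f"%r)
E
python3 w.py w1
```

```text
1.4 [ 395.  -295.8  214.7] [-4.0e-04  1.0e+00  5.3e-03  2.0e-04] 1.000836146340157
blue [282. 167.] 2946 z 61.6 circ [ 414.9 -258. ] r 31.8
red [ 40. 109.] 1621 z 49.1 circ [470.6  -8.1] r 21.9
```

View pics/w1.png

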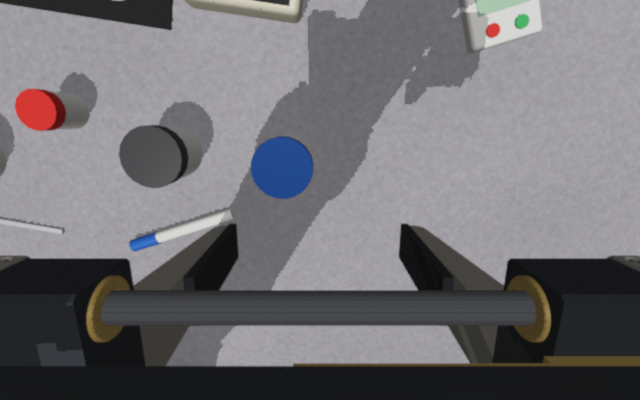

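The wrist view shows the blue lid at (282,167), which measures (415,-257) at height 62, in agreement with the other views. The pen is clear of the fingers.

Request:
play_rows(dr=[[0,0,0],[0,0,0],[0,0,0],[0,0,0],[0,0,0]], delta_pos=[[0.033,-0.067,0],[0.033,-0.067,0],[0,0,0.1],[0,0,0.1],[0,0,0.1]], gripper=[1,1,1,1,1])

```text
time: 1.82
position: [413.1, -260.3, 124.0]
ee_rot: [0.001, 1.0, 0.001, 0.001]
force: [-0.4, -0.5, -0.3]
grip_width: 1.0
gripper_force: 0.0
```

Request:
play_rows(dr=[[0,0,0],[0,0,0],[0,0,0],[0,0,0],[0,0,0]], delta_pos=[[0,0,0.1],[0,0,0.1],[0,0,0],[0,0,0],[0,0,0]], gripper=[1,1,1,1,1])

```text
time: 2.23
position: [413.6, -260.3, 65.7]
ee_rot: [0.0, 1.0, 0.0, 0.001]
force: [0.3, 0.2, 0.4]
grip_width: 1.001
gripper_force: 0.0
```

Request:
play_rows(dr=[[0,0,0],[0,0,0],[0,0,0],[0,0,0],[0,0,0]], delta_pos=[[0.003,-0.012,0.07],[0,0,0.07],[0,0,0],[0,0,0],[0,0,0]], gripper=[1,1,1,-1,-1])

```text
time: 2.65
position: [415.1, -256.5, 24.4]
ee_rot: [0.001, 1.0, 0.0, 0.001]
force: [0.3, 0.1, -0.1]
grip_width: 0.879
gripper_force: 0.0
```

Request:
play_rows(dr=[[0,0,0],[0,0,0],[0,0,0],[0,0,0],[0,0,0]], delta_pos=[[0,0,0],[0,0,0],[0,0,0],[0,0,0],[0,0,0]], gripper=[-1,-1,-1,-1,-1])

```text
time: 3.07
position: [414.6, -255.9, 23.8]
ee_rot: [0.0, 1.0, 0.0, 0.001]
force: [-0.7, 1.6, 7.7]
grip_width: 0.689
gripper_force: 30.0
```

Request:
play_rows(dr=[[0,0,0],[0,0,0],[0,0,0],[0,0,0],[0,0,0]], delta_pos=[[0,0,-0.05],[0,0,-0.09],[0,0,-0.1],[0,0,-0.1],[0,0,-0.06]], gripper=[-1,-1,-1,-1,-1])

```text
time: 3.48
position: [414.8, -256.2, 145.6]
ee_rot: [0.001, 1.0, 0.0, 0.002]
force: [-0.1, 0.0, -0.9]
grip_width: 0.69
gripper_force: 30.0
```

Request:
play_rows(dr=[[0,0,0],[0,0,0],[0,0,0],[0,0,0],[0,0,0]], delta_pos=[[0.04,-0.05,0],[0.063,-0.081,0],[0.063,-0.081,0],[0.063,-0.081,0],[0.063,-0.081,0]], gripper=[-1,-1,-1,-1,-1])

```text
time: 3.9
position: [502.0, -142.4, 143.0]
ee_rot: [0.0, 1.0, -0.0, 0.0]
force: [-0.2, -0.2, -0.6]
grip_width: 0.691
gripper_force: 30.0
```

Request:
play_rows(dr=[[0,0,0],[0,0,0],[0,0,0],[0,0,0],[0,0,0]], delta_pos=[[0.063,-0.081,0],[0.063,-0.081,0],[0.063,-0.081,0],[0.063,-0.081,0],[0.063,-0.081,0]], gripper=[-1,-1,-1,-1,-1])

```text
time: 4.32
position: [596.5, -20.7, 142.7]
ee_rot: [0.0, 1.0, 0.0, -0.0]
force: [-0.1, -0.1, -0.8]
grip_width: 0.69
gripper_force: 30.0
```

Request:
play_rows(dr=[[0,0,0],[0,0,0],[0,0,0],[0,0,0],[0,0,0]], delta_pos=[[0.063,-0.081,0],[0.06,-0.08,0],[0.02,-0.03,0],[0,0,0],[0,0,0]], gripper=[-1,-1,-1,-1,-1])

```text
time: 4.73
position: [638.1, 34.9, 142.1]
ee_rot: [0.0, 1.0, 0.0, -0.001]
force: [-0.2, -0.9, -1.4]
grip_width: 0.693
gripper_force: 30.0
```

Request:
play_rows(dr=[[0,0,0],[0,0,0],[0,0,0],[0,0,0],[0,0,0]], delta_pos=[[0.012,0.003,0.08],[0,0,0.1],[0,0,0.1],[0,0,0.06],[0,0,0.03]], gripper=[-1,-1,-1,-1,-1])

```text
time: 5.15
position: [639.4, 31.3, 28.7]
ee_rot: [0.001, 1.0, -0.001, -0.003]
force: [-0.8, 0.3, -1.0]
grip_width: 0.688
gripper_force: 30.0
```

Request:
play_rows(dr=[[0,0,0],[0,0,0]], delta_pos=[[0,0,0.005],[0,0,0]], gripper=[-1,-1])

```text
time: 5.32
position: [642.3, 33.1, 30.4]
ee_rot: [0.0, 1.0, -0.001, -0.0]
force: [-0.2, 0.1, -0.3]
grip_width: 0.689
gripper_force: 30.0
```

Request:
play_rows(dr=[[0,0,0],[0,0,0],[0,0,0]], delta_pos=[[0,0,0.006],[0,0,0],[0,0,0]], gripper=[-1,-1,-1])

```text
time: 5.57
position: [643.2, 34.4, 29.6]
ee_rot: [0.0, 1.0, 0.0, 0.001]
force: [0.9, 0.9, -1.1]
grip_width: 0.691
gripper_force: 30.0
```

Request:
play_rows(dr=[[0,0,0],[0,0,0],[0,0,0]], delta_pos=[[0,0,0.007],[0,0,0],[0,0,0]], gripper=[-1,-1,-1])

```text
time: 5.82
position: [643.1, 34.6, 26.8]
ee_rot: [0.0, 1.0, 0.0, 0.001]
force: [-0.5, -0.2, 1.6]
grip_width: 0.693
gripper_force: 30.0
```

Request:
play_rows(dr=[[0,0,0],[0,0,0],[0,0,0],[0,0,0],[0,0,0]], delta_pos=[[0,0,0],[0,0,0],[0,0,0],[0,0,0],[0,0,-0.04]], gripper=[1,1,1,1,1])

```text
time: 6.23
position: [640.5, 34.4, 36.2]
ee_rot: [0.0, 1.0, 0.0, -0.002]
force: [-1.3, 0.6, -0.2]
grip_width: 0.999
gripper_force: 0.0
```

Request:
play_rows(dr=[[0,0,0],[0,0,0],[0,0,0],[0,0,0],[0,0,0]], delta_pos=[[0,0,-0.08],[0,0,-0.1],[0,0,-0.1],[0,0,-0.1],[0,0,-0.05]], gripper=[1,1,1,1,1])

```text
time: 6.65
position: [644.3, 34.8, 172.4]
ee_rot: [-0.0, 1.0, 0.0, 0.003]
force: [0.8, -0.0, 0.9]
grip_width: 1.003
gripper_force: 0.0
```

Request:
play_rows(dr=[[0,0,0],[0,0,0],[0,0,0],[0,0,0],[0,0,0]], delta_pos=[[-0.08,-0.02,0],[-0.08,-0.02,0],[-0.08,-0.02,0],[-0.08,-0.02,0],[-0.08,-0.02,0]], gripper=[1,1,1,1,1])

```text
time: 7.07
position: [521.4, 64.7, 168.1]
ee_rot: [0.0, 1.0, 0.0, 0.0]
force: [-0.1, -0.7, 0.2]
grip_width: 1.001
gripper_force: 0.0
```

Request:
play_rows(dr=[[0,0,0],[0,0,0],[0,0,0],[0,0,0],[0,0,0]], delta_pos=[[-0.08,-0.03,0],[-0.08,-0.03,0],[-0.08,-0.03,0],[-0.08,-0.03,0],[0,0,0]], gripper=[1,1,1,1,1])

```text
time: 7.48
position: [422.2, 101.9, 167.7]
ee_rot: [0.0, 1.0, 0.002, -0.001]
force: [-1.2, 0.7, -1.2]
grip_width: 1.0
gripper_force: 0.0
```

```bash
python3 w.py w2
```

```text
7.5333 [424.8 101.2 168.1] [2.0e-04 1.0e+00 1.6e-03 3.0e-04] 1.002297110960316
green [310. 196.] 2434 z 62.0 circ [420.9 114.3] r 31.2
red [435. 142.] 1767 z 50.2 circ [473.5  -4. ] r 20.7
```

View pics/w2.png

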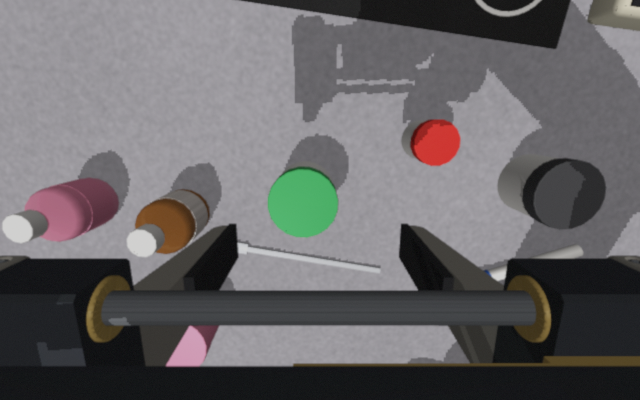

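The wrist view shows the green lid at (303,202). The spatula, (240,247) to (380,270), lies well on the robot side, clear of the fingers. I'll use (416,114.5), as the fixed cameras gave.

Request:
play_rows(dr=[[0,0,0],[0,0,0],[0,0,0],[0,0,0],[0,0,0]], delta_pos=[[-0.027,-0.043,0.06],[0,0,0.1],[0,0,0.1],[0,0,0.05],[0,0,0]], gripper=[1,1,1,1,1])

```text
time: 7.95
position: [417.1, 112.5, 71.9]
ee_rot: [0.001, 1.0, -0.0, -0.002]
force: [-1.3, -0.4, -0.1]
grip_width: 0.997
gripper_force: 0.0
```

Request:
play_rows(dr=[[0,0,0],[0,0,0]], delta_pos=[[0,0,0],[0,0,0]], gripper=[1,1])

```text
time: 8.12
position: [419.7, 113.6, 75.2]
ee_rot: [-0.0, 1.0, -0.0, 0.001]
force: [-0.3, 0.9, 0.6]
grip_width: 1.002
gripper_force: 0.0
```

Request:
play_rows(dr=[[0,0,0],[0,0,0],[0,0,0],[0,0,0],[0,0,0]], delta_pos=[[-0.008,-0.003,0.08],[0,0,0.09],[0,0,0],[0,0,0],[0,0,0]], gripper=[1,1,1,-1,-1])

```text
time: 8.53
position: [417.1, 114.7, 24.7]
ee_rot: [-0.0, 1.0, 0.0, 0.001]
force: [0.1, 0.7, -0.5]
grip_width: 0.88
gripper_force: 0.0
```

Request:
play_rows(dr=[[0,0,0],[0,0,0],[0,0,0],[0,0,0],[0,0,0]], delta_pos=[[0,0,0],[0,0,0],[0,0,0],[0,0,0],[0,0,0]], gripper=[-1,-1,-1,-1,-1])

```text
time: 8.95
position: [417.1, 114.7, 24.5]
ee_rot: [-0.0, 1.0, 0.0, 0.001]
force: [-0.9, 0.6, 7.2]
grip_width: 0.688
gripper_force: 30.0
```

Request:
play_rows(dr=[[0,0,0],[0,0,0],[0,0,0],[0,0,0],[0,0,0]], delta_pos=[[0,0,-0.05],[0,0,-0.1],[0,0,-0.1],[0,0,-0.1],[0,0,-0.08]], gripper=[-1,-1,-1,-1,-1])

```text
time: 9.37
position: [416.1, 114.4, 154.5]
ee_rot: [-0.0, 1.0, 0.0, 0.001]
force: [0.3, -0.4, -2.0]
grip_width: 0.689
gripper_force: 30.0
```

Request:
play_rows(dr=[[0,0,0],[0,0,0],[0,0,0],[0,0,0],[0,0,0]], delta_pos=[[0.04,0.035,0],[0.066,0.06,0],[0.066,0.06,0],[0.066,0.06,0],[0.066,0.06,0]], gripper=[-1,-1,-1,-1,-1])

```text
time: 9.78
position: [507.7, 30.8, 152.6]
ee_rot: [0.0, 1.0, 0.0, 0.0]
force: [-0.1, -0.1, -1.0]
grip_width: 0.689
gripper_force: 30.0
```

Request:
play_rows(dr=[[0,0,0],[0,0,0],[0,0,0],[0,0,0],[0,0,0]], delta_pos=[[0.066,0.06,0],[0.066,0.06,0],[0.066,0.06,0],[0.066,0.06,0],[0.066,0.06,0]], gripper=[-1,-1,-1,-1,-1])

```text
time: 10.2
position: [606.6, -59.2, 152.3]
ee_rot: [0.0, 1.0, 0.0, -0.0]
force: [-0.4, -0.2, -1.4]
grip_width: 0.687
gripper_force: 30.0
```

Request:
play_rows(dr=[[0,0,0],[0,0,0],[0,0,0],[0,0,0],[0,0,0]], delta_pos=[[0.05,0.045,0],[0.016,0.012,0],[0,0,0],[0,0,0],[0,0,0]], gripper=[-1,-1,-1,-1,-1])

```text
time: 10.62
position: [624.9, -73.7, 152.1]
ee_rot: [-0.0, 1.0, 0.001, -0.001]
force: [-0.5, 0.7, -1.2]
grip_width: 0.69
gripper_force: 30.0
```

Request:
play_rows(dr=[[0,0,0],[0,0,0],[0,0,0],[0,0,0],[0,0,0]], delta_pos=[[0.007,0.003,0.08],[0,0,0.1],[0,0,0.1],[0,0,0.08],[0,0,0.035]], gripper=[-1,-1,-1,-1,-1])

```text
time: 11.03
position: [625.0, -74.6, 30.6]
ee_rot: [-0.0, 1.0, 0.001, -0.003]
force: [-0.6, -0.3, -1.9]
grip_width: 0.692
gripper_force: 30.0
```

Request:
play_rows(dr=[[0,0,0],[0,0,0],[0,0,0]], delta_pos=[[0,0,0.008],[0,0,0],[0,0,0]], gripper=[-1,-1,-1])

```text
time: 11.28
position: [629.1, -75.7, 32.9]
ee_rot: [0.0, 1.0, 0.0, 0.001]
force: [0.7, 0.5, -1.6]
grip_width: 0.696
gripper_force: 30.0
```

Still about 5 mm to go.

Request:
play_rows(dr=[[0,0,0],[0,0,0],[0,0,0],[0,0,0]], delta_pos=[[-0.004,0,0.008],[0,0,0.007],[0,0,0],[0,0,0]], gripper=[-1,-1,-1,-1])

```text
time: 11.62
position: [627.4, -76.3, 27.6]
ee_rot: [0.0, 1.0, 0.0, 0.001]
force: [-0.6, -0.6, 1.0]
grip_width: 0.692
gripper_force: 30.0
```

Request:
play_rows(dr=[[0,0,0],[0,0,0],[0,0,0],[0,0,0],[0,0,0]], delta_pos=[[0,0,0],[0,0,0],[0,0,0],[0,0,0],[0,0,-0.04]], gripper=[1,1,1,1,1])

```text
time: 12.03
position: [625.0, -76.0, 36.9]
ee_rot: [-0.0, 1.0, 0.0, -0.002]
force: [-0.2, 0.2, -0.0]
grip_width: 0.996
gripper_force: 0.0
```

Request:
play_rows(dr=[[0,0,0],[0,0,0],[0,0,0],[0,0,0],[0,0,0]], delta_pos=[[0,0,-0.08],[0,0,-0.12],[0,0,-0.12],[0,0,-0.12],[0,0,-0.08]], gripper=[1,1,1,1,1])

```text
time: 12.45
position: [628.2, -76.1, 199.7]
ee_rot: [0.0, 1.0, 0.0, 0.002]
force: [-0.1, 0.3, -0.9]
grip_width: 0.997
gripper_force: 0.0
```

Request:
play_rows(dr=[[0,0,0],[0,0,0],[0,0,0],[0,0,0],[0,0,0]], delta_pos=[[-0.075,-0.1,0],[-0.075,-0.1,0],[-0.075,-0.1,0],[-0.075,-0.1,0],[-0.075,-0.1,0]], gripper=[1,1,1,1,1])

```text
time: 12.87
position: [513.2, 75.0, 195.9]
ee_rot: [0.0, 1.0, 0.0, 0.001]
force: [0.2, 1.8, 0.7]
grip_width: 0.999
gripper_force: 0.0
```

Request:
play_rows(dr=[[0,0,0],[0,0,0],[0,0,0],[0,0,0],[0,0,0]], delta_pos=[[-0.075,-0.1,0],[-0.075,-0.1,0],[-0.075,-0.1,0],[-0.075,-0.1,0],[-0.06,-0.08,0]], gripper=[1,1,1,1,1])

```text
time: 13.28
position: [404.4, 219.9, 195.9]
ee_rot: [-0.0, 1.0, 0.001, 0.001]
force: [0.9, 0.0, 0.1]
grip_width: 1.002
gripper_force: 0.0
```

Request:
play_rows(dr=[[0,0,-0.115],[0,0,-0.115],[0,0,-0.115],[0,0,-0.115],[0,0,-0.115]], delta_pos=[[0,0,0],[0,0,0],[0,0,0],[0,0,0],[0,0,0]], gripper=[1,1,1,1,1])

```text
time: 13.7
position: [406.3, 217.9, 195.7]
ee_rot: [0.0, 0.954, 0.3, 0.001]
force: [0.7, -0.2, -0.5]
grip_width: 1.0
gripper_force: 0.0
```

Request:
play_rows(dr=[[0,0,-0.115],[0,0,-0.115],[0,0,-0.115],[0,0,-0.115],[0,0,-0.115]], delta_pos=[[0,0,0],[0,0,0],[0,0,0],[0,0,0],[0,0,0]], gripper=[1,1,1,1,1])

```text
time: 14.12
position: [406.4, 217.8, 195.6]
ee_rot: [0.0, 0.822, 0.569, 0.0]
force: [0.1, 1.0, 0.2]
grip_width: 1.004
gripper_force: 0.0
```

Request:
play_rows(dr=[[0,0,-0.115],[0,0,-0.115],[0,0,-0.115],[0,0,0],[0,0,0]], delta_pos=[[0,0,0],[0,0,0],[0,0,0],[0,0,0],[0,0,0]], gripper=[1,1,1,1,1])

```text
time: 14.53
position: [406.5, 217.7, 195.3]
ee_rot: [0.0, 0.71, 0.704, 0.0]
force: [0.5, -0.1, 0.5]
grip_width: 0.996
gripper_force: 0.0
```

```bash
python3 w.py w3
python3 - <<'E'
from h import *
I,D=robot.get_image("top"); cv2.imwrite("pics/top1.png",I[...,::-1]); print(robot.sense()["position"],robot.sense()["q"])
E
```

```text
14.5833 [406.4 217.7 195.2] [3.000e-04 7.101e-01 7.041e-01 2.000e-04] 0.9960057794912596
blue [570. 107.] 8832 z 39.6 circ [693.5 286.2] r 81.6
red [372. 357.] 354 z 49.3 circ [469.7   9.4] r 16.9
[406.40737059 217.68723976 195.13017933] [-0.03964347  0.23060386 -0.58830379  2.03777285  0.16103808  0.91682781
 -0.72202445]
```

View pics/w3.png

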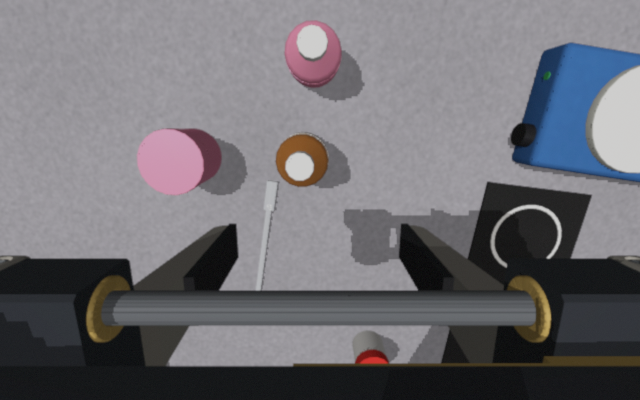

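View pics/top1.png

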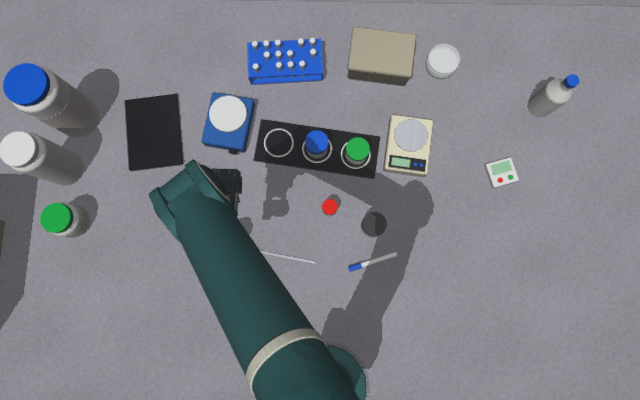

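The wrist view shows the amber cap at (300,166), the pink jar at (172,161) and the pink bottle at (313,43). The top view shows the blue jar on the middle ring at (317,142) and the green one on the balance-end ring at (357,149). Now the cap's position from the wrist view.

Run:
```python
from h import *
c=robot.get_calibration("wrist"); I=cv2.imread("pics/w3.png")
m=(I.min(-1)>170).astype(np.uint8); n,L,S,C=cv2.connectedComponentsWithStats(m)
for i in range(1,n):
    if S[i,4]>200 and abs(C[i][0]-300)<15 and abs(C[i][1]-166)<12: print(C[i],S[i,4],onz(c,*C[i],95))
print("pinkjar top c",onz(c,172,161,62))
```

```text
[299.07979626 165.99830221] 589 [391.86280992 246.18347298  95.        ]
pinkjar top c [269.40829812 247.30010007  62.        ]
```

Request:
play_rows(dr=[[0,0,0],[0,0,0],[0,0,0],[0,0,0],[0,0,0]], delta_pos=[[0.045,-0.026,0],[0.045,-0.026,0],[0,0,0],[0,0,0.07],[0,0,0.1]], gripper=[0.6,0.6,0.6,0.6,0.6])

```text
time: 15.05
position: [393.1, 245.8, 145.4]
ee_rot: [0.001, 0.709, 0.705, 0.003]
force: [0.2, 0.1, -0.9]
grip_width: 0.8
gripper_force: 0.0
```

Request:
play_rows(dr=[[0,0,0],[0,0,0],[0,0,0]], delta_pos=[[0,0,0.06],[0,0,0],[0,0,0]], gripper=[0.6,0.6,0.6])

```text
time: 15.3
position: [390.6, 244.4, 125.4]
ee_rot: [-0.0, 0.709, 0.705, -0.001]
force: [0.1, 0.2, -0.1]
grip_width: 0.798
gripper_force: 0.0
```

Centred; going down 102 mm.

Request:
play_rows(dr=[[0,0,0],[0,0,0],[0,0,0],[0,0,0],[0,0,0]], delta_pos=[[0,0,0.08],[0,0,0.1],[0,0,0.1],[0,0,0.06],[0,0,0]], gripper=[0.6,0.6,0.6,0.6,0.6])

```text
time: 15.72
position: [390.1, 243.9, 22.2]
ee_rot: [-0.0, 0.709, 0.705, -0.002]
force: [-0.5, 0.1, -0.5]
grip_width: 0.799
gripper_force: 0.0
```

Request:
play_rows(dr=[[0,0,0],[0,0,0],[0,0,0],[0,0,0],[0,0,0]], delta_pos=[[0,0,0],[0,0,0],[0,0,0],[0,0,0],[0,0,0]], gripper=[0.6,-1,-1,-1,-1])

```text
time: 16.13
position: [391.5, 245.2, 25.0]
ee_rot: [0.0, 0.709, 0.705, 0.001]
force: [-1.8, -0.7, 7.9]
grip_width: 0.559
gripper_force: 30.0
```

Request:
play_rows(dr=[[0,0,0],[0,0,0],[0,0,0],[0,0,0]], delta_pos=[[0,0,0],[0,0,0],[0,0,0],[0,0,0]], gripper=[-1,-1,-1,-1])

```text
time: 16.47
position: [391.5, 245.2, 25.0]
ee_rot: [0.0, 0.709, 0.705, 0.001]
force: [-1.3, -0.9, 8.4]
grip_width: 0.557
gripper_force: 30.0
```

Request:
play_rows(dr=[[0,0,0],[0,0,0],[0,0,0],[0,0,0],[0,0,0]], delta_pos=[[0,0,-0.05],[0,0,-0.1],[0,0,-0.1],[0,0,-0.1],[0,0,-0.07]], gripper=[-1,-1,-1,-1,-1])

```text
time: 16.88
position: [391.2, 245.2, 152.3]
ee_rot: [0.0, 0.709, 0.705, 0.001]
force: [-0.4, 0.3, -2.3]
grip_width: 0.555
gripper_force: 30.0
```

Request:
play_rows(dr=[[0,0,0],[0,0,0],[0,0,0],[0,0,0],[0,0,0]], delta_pos=[[-0.02,0.05,0],[-0.034,0.088,0],[-0.034,0.088,0],[-0.034,0.088,0],[-0.034,0.088,0]], gripper=[-1,-1,-1,-1,-1])

```text
time: 17.3
position: [512.1, 196.5, 150.1]
ee_rot: [0.0, 0.709, 0.705, -0.0]
force: [0.3, -0.1, -1.8]
grip_width: 0.56
gripper_force: 30.0
```

Request:
play_rows(dr=[[0,0,0],[0,0,0],[0,0,0],[0,0,0],[0,0,0]], delta_pos=[[-0.034,0.088,0],[-0.034,0.088,0],[-0.034,0.088,0],[-0.034,0.088,0],[-0.034,0.088,0]], gripper=[-1,-1,-1,-1,-1])

```text
time: 17.72
position: [643.8, 144.8, 149.7]
ee_rot: [-0.0, 0.709, 0.705, -0.0]
force: [-0.3, 0.2, -2.2]
grip_width: 0.557
gripper_force: 30.0
```

Request:
play_rows(dr=[[0,0,0],[0,0,0],[0,0,0],[0,0,0]], delta_pos=[[-0.014,0.038,0],[0,0,0],[0,0,0],[0,0,0]], gripper=[-1,-1,-1,-1])

```text
time: 18.05
position: [652.9, 142.3, 149.6]
ee_rot: [-0.001, 0.708, 0.706, -0.0]
force: [1.0, 0.6, -2.3]
grip_width: 0.558
gripper_force: 30.0
```

Request:
play_rows(dr=[[0,0,0],[0,0,0],[0,0,0],[0,0,0],[0,0,0]], delta_pos=[[0.002,0.01,0.08],[0,0,0.1],[0,0,0.1],[0,0,0.08],[0,0,0.035]], gripper=[-1,-1,-1,-1,-1])

```text
time: 18.47
position: [653.7, 142.4, 28.0]
ee_rot: [-0.002, 0.708, 0.706, -0.003]
force: [-4.4, -0.9, 28.9]
grip_width: 0.559
gripper_force: 30.1
```

Request:
play_rows(dr=[[0,0,0],[0,0,0],[0,0,0]], delta_pos=[[0,0,0],[0,0,0],[0,0,0]], gripper=[-1,-1,-1])

```text
time: 18.72
position: [657.9, 143.0, 32.8]
ee_rot: [0.0, 0.709, 0.706, 0.001]
force: [-0.3, -0.1, -1.8]
grip_width: 0.56
gripper_force: 30.0
```

Request:
play_rows(dr=[[0,0,0],[0,0,0],[0,0,0],[0,0,0],[0,0,0]], delta_pos=[[0,-0.004,0.005],[0,0,0.005],[0,0,0.004],[0,0,0],[0,0,0]], gripper=[-1,-1,-1,-1,-1])

```text
time: 19.13
position: [656.4, 142.2, 27.7]
ee_rot: [0.0, 0.709, 0.705, 0.0]
force: [-0.8, -0.7, 0.9]
grip_width: 0.556
gripper_force: 30.0
```

Request:
play_rows(dr=[[0,0,0],[0,0,0],[0,0,0],[0,0,0],[0,0,0]], delta_pos=[[0,0,0],[0,0,0],[0,0,0],[0,0,-0.04],[0,0,-0.1]], gripper=[0.8,0.8,0.8,0.8,0.8])

```text
time: 19.55
position: [653.2, 141.2, 65.9]
ee_rot: [-0.002, 0.709, 0.705, -0.003]
force: [-0.8, -0.6, 0.9]
grip_width: 0.889
gripper_force: 0.0
```

Request:
play_rows(dr=[[0,0,0],[0,0,0],[0,0,0],[0,0,0],[0,0,0]], delta_pos=[[0,0,-0.1],[0,0,-0.12],[0,0,-0.12],[0,0,-0.1],[0,0,0]], gripper=[0.8,0.8,0.8,0.8,0.8])

```text
time: 19.97
position: [659.8, 143.9, 209.8]
ee_rot: [0.003, 0.709, 0.705, 0.006]
force: [0.8, 0.9, 0.2]
grip_width: 0.903
gripper_force: 0.0
```

Request:
play_rows(dr=[[0,0,0],[0,0,0],[0,0,0],[0,0,0],[0,0,0]], delta_pos=[[-0.06,-0.075,0],[-0.07,-0.09,0],[-0.07,-0.09,0],[-0.07,-0.09,0],[-0.07,-0.09,0]], gripper=[0.8,0.8,0.8,0.8,0.8])

```text
time: 20.38
position: [523.6, 40.0, 201.3]
ee_rot: [0.0, 0.709, 0.706, -0.0]
force: [-0.1, 0.3, 0.3]
grip_width: 0.897
gripper_force: 0.0
```

Request:
play_rows(dr=[[0,0,0],[0,0,0],[0,0,0],[0,0,0],[0,0,0]], delta_pos=[[-0.07,-0.09,0],[-0.07,-0.09,0],[0,0,0],[0,0,0],[0,0,0]], gripper=[0.8,0.8,0.8,0.8,0.8])

```text
time: 20.8
position: [471.7, -0.6, 201.8]
ee_rot: [0.001, 0.709, 0.705, 0.001]
force: [0.9, -1.1, -0.5]
grip_width: 0.902
gripper_force: 0.0
```

```bash
python3 w.py w4
```

```text
20.85 [ 4.719e+02 -2.000e-01  2.016e+02] [4.000e-04 7.085e-01 7.057e-01 7.000e-04] 0.9006017722689038
blue [493. 151.] 3807 z 64.6 circ [644.1  35.9] r 31.9
blue [185. 239.] 317 z 13.3 circ [313.8 -73.4] r 16.9
green [469. 248.] 1779 z 64.5 circ [627.9 -72.7] r 31.6
red [315. 188.] 1218 z 49.5 circ [470.7  -2.4] r 20.7
```

View pics/w4.png

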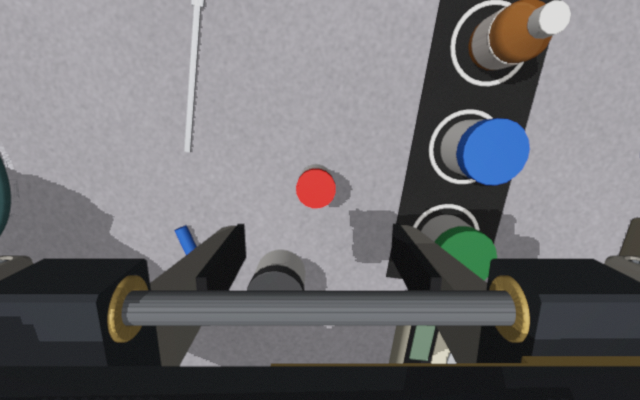

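The wrist view shows the red lid at (315,188), the blue lid at (493,151), the green at (467,255) and the amber bottle standing at (520,30) in its ring. Everything agrees, so I go down on the pot.

Request:
play_rows(dr=[[0,0,0],[0,0,0],[0,0,0],[0,0,0],[0,0,0]], delta_pos=[[-0.012,-0.005,0.08],[0,0,0.12],[0,0,0.12],[0,0,0.08],[0,0,0]], gripper=[0.5,0.5,0.5,0.5,0.5])

```text
time: 21.27
position: [466.7, -3.3, 76.8]
ee_rot: [-0.004, 0.708, 0.706, -0.002]
force: [-0.5, -0.3, 0.4]
grip_width: 0.751
gripper_force: 0.0
```

Request:
play_rows(dr=[[0,0,0],[0,0,0]], delta_pos=[[0,0,0],[0,0,0]], gripper=[0.5,0.5])

```text
time: 21.43
position: [470.9, -3.5, 82.1]
ee_rot: [0.0, 0.708, 0.706, 0.001]
force: [-0.3, -0.1, 0.1]
grip_width: 0.745
gripper_force: 0.0
```

Request:
play_rows(dr=[[0,0,0],[0,0,0],[0,0,0],[0,0,0],[0,0,0]], delta_pos=[[-0.001,-0.002,0.06],[0,0,0.09],[0,0,0.05],[0,0,0.01],[0,0,0]], gripper=[0.5,0.5,0.5,0.5,0.5])

```text
time: 21.85
position: [469.7, -4.6, 18.9]
ee_rot: [0.0, 0.709, 0.705, 0.0]
force: [0.1, -0.7, -0.4]
grip_width: 0.748
gripper_force: 0.0
```

Request:
play_rows(dr=[[0,0,0],[0,0,0],[0,0,0],[0,0,0],[0,0,0]], delta_pos=[[0,0,0],[0,0,0],[0,0,0],[0,0,0],[0,0,0]], gripper=[0.5,-1,-1,-1,-1])

```text
time: 22.27
position: [469.2, -4.9, 18.7]
ee_rot: [0.0, 0.709, 0.705, 0.0]
force: [0.6, -0.1, 0.5]
grip_width: 0.481
gripper_force: 0.0
```

Request:
play_rows(dr=[[0,0,0],[0,0,0],[0,0,0],[0,0,0],[0,0,0]], delta_pos=[[0,0,0],[0,0,0],[0,0,0],[0,0,0],[0,0,0]], gripper=[-1,-1,-1,-1,-1])

```text
time: 22.68
position: [469.1, -4.9, 18.5]
ee_rot: [0.0, 0.709, 0.705, 0.0]
force: [-0.6, -1.3, 6.1]
grip_width: 0.451
gripper_force: 30.0
```

Request:
play_rows(dr=[[0,0,0],[0,0,0],[0,0,0],[0,0,0],[0,0,0]], delta_pos=[[0,0,-0.06],[0,0,-0.12],[0,0,-0.12],[0,0,-0.12],[0,0,-0.1]], gripper=[-1,-1,-1,-1,-1])

```text
time: 23.1
position: [468.8, -4.6, 176.1]
ee_rot: [0.0, 0.709, 0.705, 0.0]
force: [0.6, -0.2, -0.8]
grip_width: 0.451
gripper_force: 30.0
```

Request:
play_rows(dr=[[0,0,0],[0,0,0],[0,0,0],[0,0,0],[0,0,0]], delta_pos=[[0.012,0.05,0],[0.019,0.083,0],[0.019,0.083,0],[0.019,0.083,0],[0.019,0.083,0]], gripper=[-1,-1,-1,-1,-1])

```text
time: 23.52
position: [584.3, 21.0, 173.8]
ee_rot: [-0.0, 0.709, 0.705, -0.0]
force: [0.5, -0.4, -0.2]
grip_width: 0.451
gripper_force: 30.0
```

Request:
play_rows(dr=[[0,0,0],[0,0,0],[0,0,0],[0,0,0],[0,0,0]], delta_pos=[[0.019,0.083,0],[0.019,0.083,0],[0.006,0.032,0],[0,0,0],[0,0,0]], gripper=[-1,-1,-1,-1,-1])

```text
time: 23.93
position: [642.2, 34.1, 173.1]
ee_rot: [-0.001, 0.709, 0.705, -0.001]
force: [-0.1, -0.7, -0.6]
grip_width: 0.45
gripper_force: 30.0
```

Request:
play_rows(dr=[[0,0,0],[0,0,0]], delta_pos=[[0,0,0],[0,0,0]], gripper=[-1,-1])

```text
time: 24.1
position: [642.0, 33.5, 174.0]
ee_rot: [-0.0, 0.709, 0.705, -0.0]
force: [-0.1, 1.0, -0.3]
grip_width: 0.45
gripper_force: 30.0
```

Go down to about 90 first, then ease to contact.

Request:
play_rows(dr=[[0,0,0],[0,0,0],[0,0,0],[0,0,0],[0,0,0]], delta_pos=[[0.003,0.003,0.06],[0,0,0.08],[0,0,0.08],[0,0,0.03],[0,0,0.01]], gripper=[-1,-1,-1,-1,-1])

```text
time: 24.52
position: [642.1, 34.2, 94.3]
ee_rot: [-0.001, 0.709, 0.705, -0.002]
force: [-0.5, 0.3, 0.1]
grip_width: 0.452
gripper_force: 30.0
```

Request:
play_rows(dr=[[0,0,0],[0,0,0],[0,0,0],[0,0,0]], delta_pos=[[0,0,0],[0,0,0],[0,0,0],[0,0,0]], gripper=[-1,-1,-1,-1])

```text
time: 24.85
position: [644.7, 34.9, 97.5]
ee_rot: [0.001, 0.709, 0.705, 0.001]
force: [0.1, 0.1, -0.3]
grip_width: 0.447
gripper_force: 30.0
```

Request:
play_rows(dr=[[0,0,0],[0,0,0],[0,0,0],[0,0,0],[0,0,0]], delta_pos=[[0,-0.004,0.015],[0,0,0.015],[0,0,0.008],[0,0,0],[0,0,0]], gripper=[-1,-1,-1,-1,-1])

```text
time: 25.27
position: [642.5, 34.9, 84.3]
ee_rot: [-0.0, 0.709, 0.705, -0.0]
force: [-0.6, -0.5, -0.9]
grip_width: 0.452
gripper_force: 30.0
```

Request:
play_rows(dr=[[0,0,0],[0,0,0],[0,0,0]], delta_pos=[[0,0,0],[0,0,0],[0,0,0]], gripper=[-1,-1,-1])

```text
time: 25.52
position: [642.8, 34.8, 84.7]
ee_rot: [0.0, 0.709, 0.705, 0.0]
force: [0.5, 0.9, -0.6]
grip_width: 0.452
gripper_force: 30.0
```

Request:
play_rows(dr=[[0,0,0],[0,0,0],[0,0,0],[0,0,0],[0,0,0]], delta_pos=[[0,0,0.004],[0,0,0],[0,0,0],[0,0,0],[0,0,0]], gripper=[-1,-1,-1,-0.05,0.1])

```text
time: 25.93
position: [642.6, 34.8, 83.5]
ee_rot: [-0.0, 0.709, 0.705, -0.0]
force: [-0.0, 0.3, -0.2]
grip_width: 0.522
gripper_force: 0.0
```

Request:
play_rows(dr=[[0,0,0],[0,0,0],[0,0,0],[0,0,0],[0,0,0]], delta_pos=[[0,0,0],[0,0,0],[0,0,0],[0,0,-0.04],[0,0,-0.1]], gripper=[0.3,0.6,0.6,0.6,0.6])

```text
time: 26.35
position: [639.8, 34.3, 122.5]
ee_rot: [-0.003, 0.709, 0.705, -0.003]
force: [-0.0, -0.7, 0.5]
grip_width: 0.797
gripper_force: 0.0
```

Request:
play_rows(dr=[[0,0,0],[0,0,0],[0,0,0],[0,0,0],[0,0,0]], delta_pos=[[0,0,-0.12],[0,0,-0.12],[0,0,-0.05],[0,-0.1,0],[0,-0.1,0]], gripper=[0.6,0.6,0.6,0.6,0.6])

```text
time: 26.77
position: [583.5, 35.5, 214.7]
ee_rot: [0.001, 0.709, 0.705, 0.002]
force: [-0.8, -0.1, -0.3]
grip_width: 0.8
gripper_force: 0.0
```

Request:
play_rows(dr=[[0,0,0],[0,0,0],[0,0,0],[0,0,0],[0,0,0]], delta_pos=[[0,-0.12,0],[0,-0.12,0],[0,-0.12,0],[0,0,0],[0,0,0]], gripper=[0.6,0.6,0.6,0.6,0.6])

```text
time: 27.18
position: [473.8, 35.5, 213.7]
ee_rot: [0.001, 0.709, 0.706, 0.0]
force: [1.4, 0.9, -0.1]
grip_width: 0.801
gripper_force: 0.0
```

```bash
python3 w.py w5
python3 - <<'E'
from h import *
for n in ("top","scene"):
    I,D=robot.get_image(n); c=robot.get_calibration(n); P=cloud(c,D); cv2.imwrite(f"pics/{n}9.png",I[...,::-1])
    for k,q,zz in (("amber",(656.5,143),98),("pot",(642,34),115),("blue",(642,34),65),("green",(627,-75),65),("grey",(424,-122.5),62)):
        m=(D>0)&(np.hypot(P[...,0]-q[0],P[...,1]-q[1])<48)&(abs(P[...,2]-zz)<4.5)
        if m.sum()<5: print(n,k,"none"); continue
        p,r=cv2.minEnclosingCircle(P[m][:,:2].astype(np.float32)); print(n,k,np.round(p,1),"r %.1f z %.1f"%(r,np.median(P[m][:,2])))
a=cv2.imread("pics/scene9.png")[110:330,200:480]; cv2.imwrite("pics/end.png",cv2.resize(a,None,fx=2.6,fy=2.6))
E
```

```text
27.2333 [475.4  35.5 213.8] [1.300e-03 7.089e-01 7.053e-01 7.000e-04] 0.7987214376465595
blue [583.   2.] 301 z 25.9 circ [756.2 216.5] r 12.1
blue [634. 147.] 1060 z 6.4 circ [844.1  83.3] r 61.6
blue [470. 182.] 1531 z 65.0 circ [645.4  35.5] r 31.8
green [461. 263.] 357 z 64.9 circ [630.1 -56.7] r 16.5
red [509. 195.] 1959 z 115.1 circ [645.4  36.7] r 20.9
top amber [656.1 142.3] r 12.3 z 98.2
top pot none
top blue none
top green [624.5 -76.8] r 32.0 z 65.6
top grey [ 423.  -122.3] r 31.9 z 62.6
scene amber [657.3 140.3] r 13.0 z 96.7
scene pot [642.7  34.1] r 21.9 z 114.0
scene blue [643.3  32.7] r 32.4 z 64.2
scene green [626.3 -77.9] r 32.9 z 64.0
scene grey [ 425.3 -122.7] r 32.9 z 61.0
```

View pics/end.png

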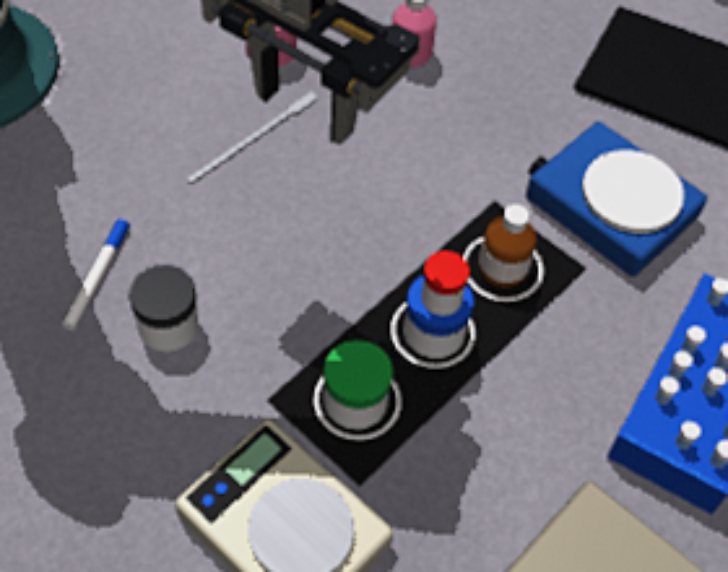

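The close view shows the green jar (357,400), the blue jar (432,325) with the pot on its lid, and the amber bottle (507,262), all upright in their rings. Measurements put each within a few mm, and the grey jar hasn't moved. Handing in.

```bash
python3 -c "
from plant import robot
print(robot.close_job())"
```

```text
the job is handed in; nothing more can be done
None
```

The job is handed in: the green jar, blue jar and amber bottle stand in their rings, each measured within about 3 mm of centre, with the red pot on the middle of the blue lid and the grey jar unmoved; the hand-in returned no verdict.

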